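Shake a grinding jar in the hand-cranked mill

ROBOT

A 6-joint arm with a two-finger parallel gripper is mounted at the origin on the work surface. World frame = base frame: x ahead of the robot, y to its left, z up, the work surface at z = 0. Lengths are in mm, angles in degrees, forces in N, time in s.
With the tool pointing down it reaches from about 225 to 725 mm from the base axis. Payload 3.1 kg.
Tool frame: the origin (TCP) lies at the very end of the fingers, on their centre line; the grasp point (between the pads) lies 19 mm behind it; z points along the fingers, y is the line along which they close (so a half turn about z gives the same grasp; the last joint's range is limited). The gripper opens to 85 mm and grips with 20 to 120 N. Pads are 22 mm wide; open, the fingers measure 114 mm over their backs; the gripper's body (76 mm by 85 mm) begins 54 mm behind the grasp point. The pads swing forward as they close: fully open they stand 13 mm farther back than shut.
Start: joints at [-74.53, 2.75, 5.684, 92.934, 0, 82.678], TCP at [203.365, -484.004, 231.312] pointing down, gripper open.
Joint ranges: [-166.93, 166.93], [-56.73, 111.36], [-69.38, 81.34], [-121.58, 131.49], [-85.45, 84.26], [-180, 180]. Speed limits (degrees/s): [159.86, 159.86, 180, 180, 180, 180].

INTERFACE

Orientations are given as a 3x3 rotation matrix whose columns are the frame's x, y, z axes.
In Python, from bench import manip, kinematics, eyes, order gives the robot as it stands. The module is installed in compiled form; this text tells all that it offers. Calls block until the motion is done:
- manip.move_to(position, orientation): joint-space move of the TCP to a pose.
- manip.line_to(position, vel=150, ori=None): straight line of the TCP; ori=None keeps the orientation; vel is the mean speed in mm/s.
- manip.set_joints(angles): joint-space move.
- manip.gripper_to(opening): opening from 0.0 (shut) to 1.0 (fully open); the grip force is fixed at half the most; returns when the fingers have stopped.
- manip.sleep(seconds).
- kinematics.solve_ik(position, orientation): joint angles nearest the present ones, or None.
- manip.observe(): the state.
- eyes.read_camera(name): name is "scene" or "top" or "wrist"; returns the picture (384x512x3 uint8, red, green, blue); there is no depth.
- eyes.camera_model(name): a dict with "intrinsics" (3x3 intrinsics, pixels), "R" (3x3) and "t" (3): a world point X has camera coordinates R X + t; the wrist camera has in their place "tool_from_camera" (4x4, takes a point from camera to tool coordinates, whose origin is the TCP and whose axes are the flange's). Camera axes: x right, y down, z forward; pixel columns grow to the right and rows downward; lengths in mm; the calibration is good to about 2 mm. A picture is of the moment at which its call begins: read the wrist's pose just before it. camera_model takes no time and is no camera call.
A pose or a line that the arm cannot do raises manip.MotionError and nothing moves.
- order.sign_off(): hands the job in; it is judged then, once.
The state is a dict: "t": time; "qpos": joint angles; "qd": joint speeds; "tau": joint torques, N m; "eef_pos": TCP position; "orientation": TCP orientation; "wrist_force": force on the tool from outside, world axes, zero at the start; "ft_torque": the same for the moment, N m; "opening": opening from 0.0 (shut) to 1.0 (fully open); "gripper_force": force on a finger pad.
Only numpy, scipy, OpenCV 4.12 (cv2) and the standard library are available. Lean on these libraries where they do the work, as an engineer would, in place of code of your own. Each camera call takes 0.05 s, during which the arm holds its last target. There are 200 camera calls.

TASK

Press the steel grinding jar upright into the round socket of the hand mill's cradle until it sits fully home on the rubber pad, without crushing the pad (30 N on it is too much), and let go of it. Then take the crank by its black handle and turn it clockwise (seen from above) at a calm, steady pace through the heavy point of every turn: never faster than one turn a second even for a moment, never letting it spring back or run ahead, and without shoving the mill on its rubber feet (about 25 N sideways is too much). Stop after two turns in all, with the crank arm pointing straight away from the cradle again, and let go; the jar stays seated and the other things on the bench stay where they are.

Things in the scene. Friction and masses are not known exactly. Their poses are not given: they have to be found in the camera images.
- jar_mid (a point): centre of the grinding jar: loose plain steel cylinder, 40 mm diameter, 68 mm high, about 0.28 kg, upright on the bench, with a thin dark groove round it near the top; this point is on its axis 34 mm above its foot; z is the jar's axis (up). It stands to the left or right of the mill; the wider, lower steel pot with a stepped lid on the other side is not used
- jar_foot (a point): centre of the jar's underside, 34 mm below jar_mid
- socket_mouth (a point): centre of the mouth of the round socket in the mill's aluminium cradle (block 62 x 62 mm): bore 42 mm, 3 mm chamfer, 27 mm deep, rim 82 mm above the bench. Two spring plungers in its wall rub on the jar, so that it does not drop in: it takes 10 to 18 N of push all the way, then the pad stops it. A seated jar stands 41 mm out, its top 123 mm above the bench
- socket_floor (a point): centre of the socket where the free top of the rubber pad lies, 27 mm below socket_mouth, 55 mm above the bench: the jar's foot rests there when home. The plungers begin to rub when the foot is about 17 mm above this point
- pad (a joint): how far the rubber pad (36 mm wide, 8 mm thick) in the bottom of the socket is squashed, m: 0 when free, 1 mm per 6 N; 5 mm is too much
- handle_mid (a point): middle of the crank's upright black handle: a freely spinning sleeve, 24 mm diameter, 58 mm high, on the end of the crank arm, from 112 to 170 mm above the bench; this point is on its axis, 142 mm above the bench. It travels in a level circle of 65 mm radius round crank_axis; a hand that keeps its heading can carry it round
- crank_axis (a point): point on the upright axis of the crank, 142 mm above the bench, level with handle_mid (free air; the steel arm below tops out at 109 mm)
- crank (a joint): angle of the crank, rad, growing clockwise seen from above and counting on past full turns: 0 with the arm pointing straight away from the cradle (it starts within 0.6 of that), two turns are 12.57. Friction about 0.17 N m. Let go within 0.7 rad of a whole turn it stays where it is; elsewhere it springs away. More than 6.28 rad/s forward, or 1 rad/s backward, is too fast
- cradle (a joint): travel of the cradle, m: 0 at whole turns, about 0.03 at half turns. A rod from the crank pushes it against a spring buffer and back: from 0.7 rad of each turn the crank grows heavier, up to about 1 N m (15 N at the handle) near 2.2 rad; from 3.3 to 5.2 rad the spring drives it on, up to 0.6 N m
- mill_mark (a point): point of the mill, 4 mm above the bench, 85 mm from crank_axis towards the cradle and 75 mm from the resting socket; y points along the mill from the crank to the cradle, x across it. The mill (bed 130 x 370 mm) gives sideways on its rubber feet by 1 mm per 7 N and comes back; 3.5 mm is too much
- mat_mark (a point): fixed point of the rubber mat (170 x 410 mm, 4 mm thick) under the mill, where mill_mark lies when nothing pushes the mill
- weighing_bottle: bystander: steel pot with a lid, 58 mm wide, 50 mm high; origin at its underside
- well_plate: bystander: clear well plate, 128 x 86 x 18 mm; origin at its underside
- tube_rack: bystander: tube rack, 100 x 75 x 26 mm; origin at its underside
- beaker: bystander: glass beaker, 70 mm wide, 90 mm high; origin at its underside
- wash_bottle: bystander: plastic bottle, 64 mm wide, 170 mm high; origin at its underside
- vial: bystander: small vial, 24 mm wide, 45 mm high; origin at its underside
- dish: bystander: shallow glass dish, 90 mm wide, 15 mm high; origin at its underside

How it is judged (in metres and radians):
On the way, in this order (a step that is already met when the one before it is completed fails the run):
1. the jar is pressed fully home and let go, with the crank not yet turned (horizontal distance between jar_foot and socket_floor below 0.003 m and z of jar_foot in the frame of socket_floor between -0.0055 and 0.0025 m and angle between jar_mid's own z axis and vertical below 0.08 rad and contact force between the fingers and jar below 0.2 N and value of joint crank below 1.2 rad), for 0.2 s.
2. the crank has been turned clockwise through two turns with the jar in place (horizontal distance between jar_foot and socket_floor below 0.003 m and z of jar_foot in the frame of socket_floor between -0.0055 and 0.0025 m and angle between jar_mid's own z axis and vertical below 0.08 rad and value of joint crank above 11.9664 rad), for 0.1 s.
At the end, for the whole second after the job is handed in: The jar sits in the socket: foot no more than 2.5 mm above the free top of the pad and within 3 mm of the socket's centre, tilted less than 0.08 rad; the crank is within 0.6 rad (35 degrees) of two turns (12.57 rad) and still; the bystanders are within 20 mm of where they were (all of step 2 and value of joint crank below 13.1664 rad and velocity of joint crank between -0.1 and 0.1 rad/s); the robot touches nothing.
It fails at once if the crank ran faster than one turn a second (velocity of joint crank above 6.28319 rad/s).
It fails at once if the crank sprang back (after the first radian) (velocity of joint crank below -1 rad/s and value of joint crank above 1 rad).
It fails at once if the mill was shoved more than 3.5 mm on its rubber feet (about 25 N) (horizontal distance between mill_mark and mat_mark above 0.0035 m).
It fails at once if the rubber pad was squashed more than 5 mm (about 30 N) (value of joint pad above 0.005 m).
It fails at once if a bystander was moved more than 20 mm (distance of any of weighing_bottle, well_plate, tube_rack, beaker, wash_bottle, vial, dish from where it was at the start of the episode above 0.02 m).
It also fails if it takes over 72 s, if anything falls off the work surface, if the arm or the gripper's body presses on something with over 40 N, if the wrist force passes 120 N, or if a joint passes its speed limit or range.

## Working session

There is one attempt and no reset: what is moved stays moved. The work goes in short steps, each a Python script; the robot and the scene stay as the last script left them, time stands still between calls to the robot, and variables do not carry over. Pictures are saved under pics/ and viewed, at most 10 in all, crops included, and the job is handed in when it is done.

```bash
mkdir -p pics; python3 - <<'E'
from bench import manip, kinematics, eyes, order
import cv2,numpy as np
s=manip.observe();print(s)
for n in("scene","top","wrist"):
    im=eyes.read_camera(n);cv2.imwrite(f"pics/{n}0.png",im[:,:,::-1]);m=eyes.camera_model(n);print(n,{k:np.round(v,4).tolist() for k,v in m.items()})
a=[cv2.imread(f"pics/{n}0.png") for n in("scene","top")]
E
```

```text
{'t': 0.0, 'qpos': array([-7.45278079e+01,  2.79284312e+00,  5.58814895e+00,  9.29335980e+01,
       -2.40054625e-04,  8.26760006e+01]), 'qd': array([ 0.03846932, -0.03637233,  0.0574414 ,  0.0311878 ,  0.15773895,
       -0.06848025]), 'tau': array([ 5.76528528e-04, -3.38781917e+01,  3.20015252e+01,  2.02710810e-02,
       -2.22642980e-04,  2.43429746e-06]), 'eef_pos': array([ 203.21670047, -483.3869592 ,  230.08731423]), 'orientation': array([[ 9.21889005e-01,  3.87453537e-01, -6.47929055e-04],
       [ 3.87453960e-01, -9.21886123e-01,  2.32506227e-03],
       [ 3.03536796e-04, -2.39449202e-03, -9.99997087e-01]]), 'wrist_force': array([ 0.72587674, -0.92870007,  0.21973106]), 'ft_torque': array([ 0.02923459, -0.01103115,  0.00576622]), 'gripper_force': 0.0, 'opening': 1.0036750860836818}
scene {'intrinsics': [[370.9681, 0.0, 250.8701], [0.0, 370.9681, 190.354], [0.0, 0.0, 1.0]], 'R': [[0.4435, 0.8963, -0.0055], [0.7223, -0.361, -0.5899], [-0.5307, 0.2577, -0.8074]], 't': [-259.9529, -333.5801, 1428.2278]}
top {'intrinsics': [[436.4431, 0.0, 262.2219], [0.0, 436.4431, 183.2143], [0.0, 0.0, 1.0]], 'R': [[0.031, -0.9995, -0.0022], [-0.9748, -0.0297, -0.2212], [0.221, 0.009, -0.9752]], 't': [-9.1867, 583.5846, 1291.7945]}
wrist {'intrinsics': [[291.373, 0.0, 258.9681], [0.0, 291.373, 186.2355], [0.0, 0.0, 1.0]], 'tool_from_camera': [[0.0003, -0.955, -0.2965, 76.3207], [1.0, 0.0004, -0.0001, 0.7229], [0.0003, -0.2965, 0.955, -142.8353], [0.0, 0.0, 0.0, 1.0]]}
```

View pics/scene0.png

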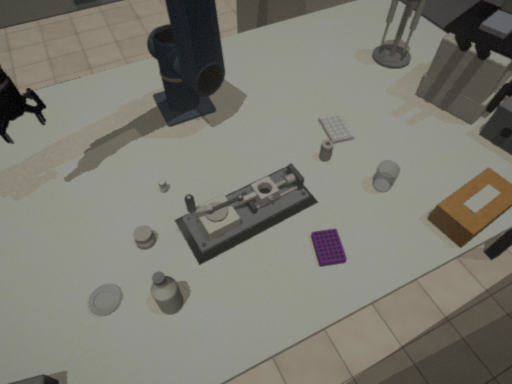

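View pics/top0.png

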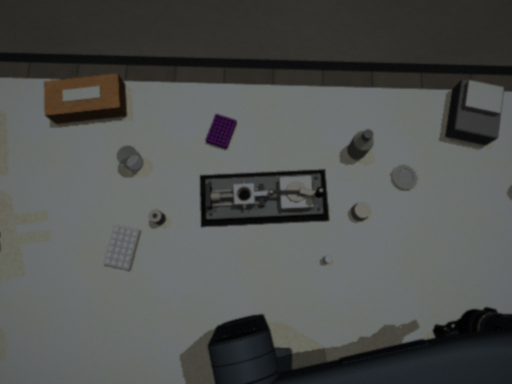

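The scene shows the mill at about (245,210), with the jar at (326,150), the black handle at (190,203) and the socket at (265,187). In the top view the jar is at (157,217), the socket at (244,194) and the handle at (321,192). The crank end is towards -y.

```bash
cat > h.py <<'E'
from bench import manip, kinematics, eyes, order
import cv2,numpy as np
def cam(n,s=None):
    m=eyes.camera_model(n);K=np.array(m["intrinsics"])
    if n!="wrist":
        R=np.array(m["R"]);t=np.array(m["t"])
    else:
        T=np.array(m["tool_from_camera"]);Rt=np.array(s["orientation"]);p=np.array(s["eef_pos"])
        Rc=Rt@T[:3,:3];c=Rt@T[:3,3]+p;R=Rc.T;t=-R@c
    return K,R,t
def ray(c,uv):
    K,R,t=c;return -R.T@t, R.T@np.linalg.solve(K,[uv[0],uv[1],1.])
def onplane(c,uv,z):
    o,d=ray(c,uv);return o+d*(z-o[2])/d[2]
def tri(*obs):
    A=[];b=[]
    for c,uv in obs:
        o,d=ray(c,uv);d=d/np.linalg.norm(d);P=np.eye(3)-np.outer(d,d);A.append(P);b.append(P@o)
    A=np.vstack(A);b=np.hstack(b);x=np.linalg.lstsq(A,b,rcond=None)[0];return x,np.linalg.norm(A@x-b)
def proj(c,X):
    K,R,t=c;p=K@(R@np.array(X,float)+t);return p[:2]/p[2]
E
python3 - <<'E'
from h import *
S,T=cam("scene"),cam("top")
for n,a,b,z in(("socket",(265,187),(244,194),82),("handle",(189,196),(321,191),170),("jar",(326,143),(157,215),68),("bottle",(144,231),(361,208),50)):
    print(n,tri((S,a),(T,b)),onplane(S,a,z),onplane(T,b,z))
s=cv2.imread("pics/scene0.png");t=cv2.imread("pics/top0.png")
A=cv2.resize(s[130:255,165:345],None,fx=4,fy=4,interpolation=2)[:300*2];B=cv2.resize(t[165:235,140:340],(800,280),interpolation=2)
A=cv2.resize(s[130:210,170:350],(720,320),interpolation=2);A=np.pad(A,((0,0),(0,80),(0,0)))
cv2.imwrite("pics/c.png",np.vstack([A,B]))
E
```

```text
socket (array([545.61541874,  64.9756472 ,  79.05172678]), np.float64(2.518534730317003)) [548.01157802  65.62475279  82.        ] [544.36678101  63.15780692  82.        ]
handle (array([ 542.57016023, -158.49745436,  170.59926051]), np.float64(2.72384929323143)) [ 542.73256614 -156.58398504  170.        ] [ 542.22296239 -160.44631705  170.        ]
jar (array([473.35907512, 326.4878603 ,  73.8751246 ]), np.float64(1.6094913488072495)) [469.32616828 331.57304201  68.        ] [473.69194607 326.88981307  68.        ]
bottle (array([ 516.43934085, -297.59233967,   57.20933158]), np.float64(1.1859193094573406)) [ 511.90930209 -297.1097962    50.        ] [ 517.55662082 -300.02996867   50.        ]
```

View pics/c.png

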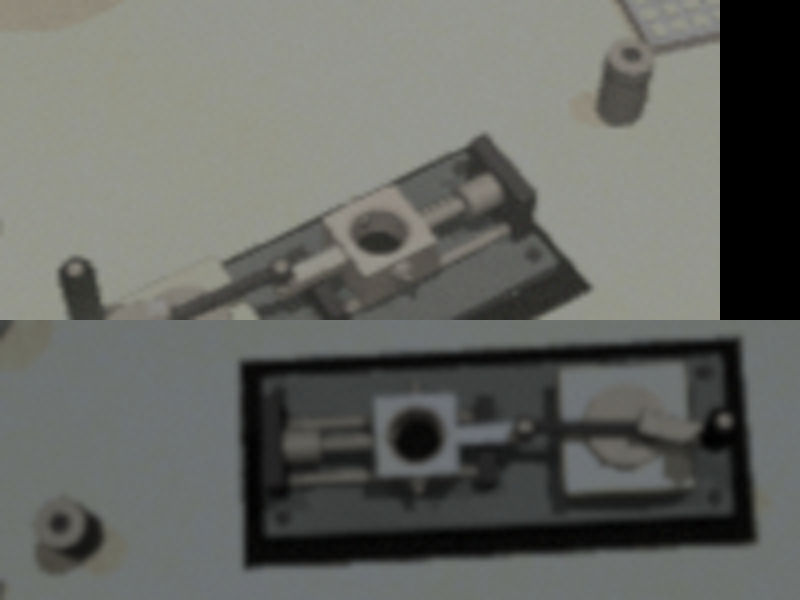

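The crops show the socket bore and the jar, which has a pale ring top and a dark centre dimple. The crank arm points roughly towards -y. Next I take close wrist views, each from two places.

```bash
cat >> h.py <<'E'
R0=np.diag([1.,-1,-1])
import pickle
def look(name,p):
    manip.move_to(p,R0);manip.sleep(.3);s=manip.observe();im=eyes.read_camera("wrist")
    cv2.imwrite(f"pics/{name}.png",im[:,:,::-1]);pickle.dump(s,open(f"pics/{name}.pkl","wb"));return s
E
python3 - <<'E'
from h import *
manip.line_to([203,-484,260])
for n,p in(("h1",(542,-158,275)),("h2",(480,-158,275)),("s1",(545,65,200)),("s2",(485,65,200)),("j1",(473,327,190)),("j2",(413,327,190))):
    s=look(n,p);print(n,s["t"],np.round(s["eef_pos"],1),np.round(s["wrist_force"],1))
ims=[cv2.imread(f"pics/{n}.png") for n in("h1","s1","j1","h2","s2","j2")]
ims=[cv2.resize(i[:,56:456],(266,256),interpolation=3) for i in ims]
cv2.imwrite("pics/m.png",np.vstack([np.hstack(ims[:3]),np.hstack(ims[3:])]))
E
```

```text
h1 2.5083 [ 541.8 -158.7  275.1] [-0.2 -0.5 -0.4]
h2 3.2167 [ 480.6 -158.   274.6] [-0.5  0.7  0.7]
s1 4.5333 [545.3  63.9 200.6] [-0.3  0.3 -0.1]
s2 5.2333 [485.6  64.9 199.8] [ 0.3 -0.6  0.3]
j1 10.3417 [473. 327. 190.] [-0.2 -0.2  0.1]
j2 11.0417 [413.8 326.9 189.8] [-0.2  0.6  0.2]
```

View pics/m.png

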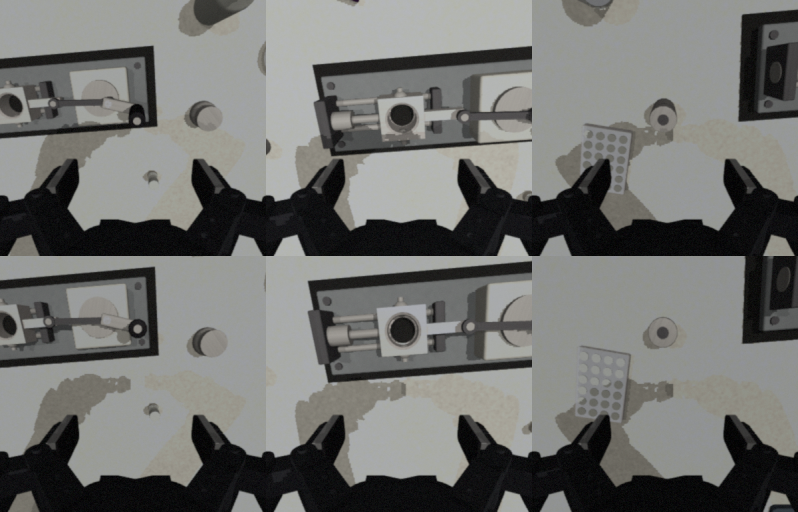

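The wrist views show the handle with its white screw at about (137,120) in the montage, the socket bore at (402,117) and the jar at (662,117). Next I detect these centres from masks at full resolution.

```bash
python3 - <<'E'
from h import *
c0={"h1":(262,181),"h2":(262,110+0),"s1":(260,176),"s2":(260,109),"j1":(251,175),"j2":(251,108)}
c0["h2"]=(262,(328-256)/.667);c0["s2"]=(260,(331-256)/.667);c0["j2"]=(251,(332-256)/.667)
out=[]
for n,(u,v) in c0.items():
    im=cv2.imread(f"pics/{n}.png",0);u,v=int(u),int(v);c=im[v-32:v+32,u-32:u+32]
    c=cv2.resize(c,(256,256),interpolation=2);out.append(c);print(n,(u-32,v-32))
cv2.imwrite("pics/m2.png",np.vstack([np.hstack(out[0::2]),np.hstack(out[1::2])]))
E
```

```text
h1 (230, 149)
h2 (230, 75)
s1 (228, 144)
s2 (228, 80)
j1 (219, 143)
j2 (219, 81)
```

View pics/m2.png

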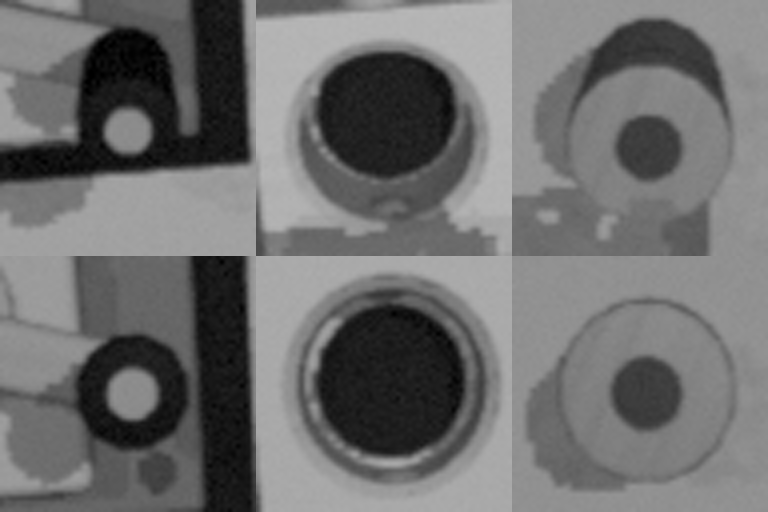

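```bash
cat > meas.py <<'E'
from h import *
off={"h1":(230,149),"h2":(230,75),"s1":(228,144),"s2":(228,80),"j1":(219,143),"j2":(219,81)}
def blob(n,dark,lo,hi,c=(32,32)):
    im=cv2.imread(f"pics/{n}.png",0);u,v=off[n];w=cv2.resize(im[v:v+64,u:u+64],(512,512),interpolation=2)
    t,m=cv2.threshold(w,0,255,cv2.THRESH_OTSU)
    if n[0]=="j": m=(w>90).astype(np.uint8)*255
    if dark: m=255-m
    k,_,st,ce=cv2.connectedComponentsWithStats(m)
    return [(np.round((ce[i]+.5)/8-.5+[u,v],2),round(st[i,4]/64,1)) for i in range(1,k) if lo<st[i,4]/64<hi]
if __name__=="__main__":
    C={n:cam("wrist",pickle.load(open(f"pics/{n}.pkl","rb"))) for n in off}
    res={}
    for n in off:
        b=blob(n,n[0]!="h",60,3000);print(n,b)
    for n in("s1","s2"):
        im=cv2.imread(f"pics/{n}.png",0);u,v=off[n];w=cv2.resize(im[v:v+64,u:u+64],(256,256),interpolation=2);print(n,w[129,::6],w[::6,132])
    t=cv2.imread("pics/top0.png");g=cv2.cvtColor(t,6)[160:235,190:335]
    T=cam("top");m=(g<32).astype(np.uint8);ct=max(cv2.findContours(m,0,1)[0],key=cv2.contourArea)
    P=np.array([onplane(T,p[0]+[190,160],4)[:2] for p in ct],np.float32);r=cv2.minAreaRect(P);print("mat",r)
E
python3 meas.py
```

```text
h1 [(array([247.79, 163.63]), np.float64(1020.2)), (array([264.95, 199.56]), np.float64(1428.5)), (array([261.58, 181.28]), np.float64(108.5))]
h2 [(array([251.29, 105.69]), np.float64(2398.2)), (array([292.55,  95.09]), np.float64(87.5)), (array([262.67, 108.99]), np.float64(141.9))]
s1 [(array([237.7 , 145.15]), np.float64(72.4)), (array([260.7 , 182.53]), np.float64(1824.7))]
s2 [(array([262.4 , 110.95]), np.float64(1531.3))]
j1 [(array([253.64, 156.54]), np.float64(374.5)), (array([252.73, 179.44]), np.float64(206.8))]
j2 [(array([252.14, 114.93]), np.float64(248.9))]
s1 [179 180 179 181 178 162 156 123  84 121 136  46  29  32  36  34  31  32
  31  34  35  30  33  33  31  29  32  36  35  31  36  26  25  82 106  75
  87 129 138 168 179 179 181] [154 139 171 181 179 180 178 146 130  44  32  37  30  32  29  34  27  34
  33  30  31  33  31  33  26  34  34  32  35  38  81  92  85  81 102 110
  97 107 113 103 105 106 108]
s2 [169 169 168 167 157 148 142 104 110 125  63  29  25  27  30  27  28  33
  31  28  28  28  23  26  29  30  31  35  27  31  30  26  13  18  26  81
  97  72  83 123 132 155 168] [170 169 167 133 116 110  62  64  47  26  22  34  26  27  24  26  27  25
  29  24  33  30  24  26  29  29  29  26  30  28  30  33  25  52 148 145
  95 108 130 154 158 170 167]
mat ((550.4337768554688, 4.033355712890625), (165.10366821289062, 404.0548400878906), 4.552977085113525)
```

```bash
cat >> meas.py <<'E'
    px={"h1":(261.58,181.28),"h2":(262.67,108.99),"j1":(252.73,179.44),"j2":(252.14,114.93)}
    im=cv2.imread("pics/s2.png",0)[80:144,228:292];w=cv2.resize(im,(512,512),interpolation=2);m=(cv2.GaussianBlur(w,(0,0),4)<159).astype(np.uint8)
    ct=max(cv2.findContours(m,0,1)[0],key=cv2.contourArea);e=cv2.fitEllipse(cv2.convexHull(ct));print("ell",e)
    px["s2"]=(np.array(e[0])+.5)/8-.5+off["s2"];px["s1"]=np.array([228+132.3/4-.4,144+131/4-.4]);print(px)
    for k,z in(("h",170),("s",82),("j",68)):
        print(k,tri((C[k+"1"],px[k+"1"]),(C[k+"2"],px[k+"2"])),onplane(C[k+"1"],px[k+"1"],z),onplane(C[k+"2"],px[k+"2"],z))
E
python3 meas.py|tail -5; python3 -c "
from h import *
import numpy as np
s=manip.observe();print(s['qpos'],s['t'])"
```

```text
ell ((272.787109375, 256.11968994140625), (445.7225341796875, 454.82989501953125), 179.08274841308594)
{'h1': (261.58, 181.28), 'h2': (262.67, 108.99), 'j1': (252.73, 179.44), 'j2': (252.14, 114.93), 's2': array([261.66088867, 111.57746124]), 's1': array([260.675, 176.35 ])}
h (array([ 546.83412896, -161.3607553 ,  172.94628083]), np.float64(0.010057107907782541)) [ 545.97391206 -161.39374891  170.        ] [ 546.70918269 -161.38795036  170.        ]
s (array([548.742507  ,  61.98200896,  75.80883864]), np.float64(0.21096502072778148)) [550.42803896  61.86589705  82.        ] [549.05727054  62.18397659  82.        ]
j (array([474.15100723, 332.47351012,  68.44786758]), np.float64(0.018460047460258543)) [474.02336497 332.47056434  68.        ] [474.12355493 332.49693928  68.        ]
[ 3.10310358e+01  2.75635039e+00  9.65782720e-01  8.82211587e+01
 -1.88529905e-03 -1.48926025e+02] 11.0917
```

```bash
cat >> h.py <<'E'
R1=np.diag([-1.,1,-1])
def look1(name,p):
    manip.move_to(p,R1);manip.sleep(.3);s=manip.observe();im=eyes.read_camera("wrist")
    cv2.imwrite(f"pics/{name}.png",im[:,:,::-1]);pickle.dump(s,open(f"pics/{name}.pkl","wb"));return s
E
python3 - <<'E'
from h import *
s=look1("j3",(528,330,190));print(s["t"],s["qpos"],s["eef_pos"])
c=cam("wrist",s);u,v=np.round(proj(c,(474,330,68))).astype(int);print(u,v)
im=cv2.imread("pics/j3.png",0);w=im[v-32:v+32,u-32:u+32];w=cv2.resize(w,(512,512),interpolation=2)
cv2.imwrite("pics/j3c.png",w)
k,_,st,ce=cv2.connectedComponentsWithStats((w<90).astype(np.uint8))
for i in range(1,k):
    a=st[i,4]/64
    if 60<a<600:
        p=(ce[i]+.5)/8-.5+[u-32,v-32];print(a,p,onplane(c,p,68))
E
```

```text
13.9667 [2.58390800e+01 1.72525302e+01 1.74240208e+01 9.01691415e+01
 1.84697696e-04 2.58342570e+01] [527.96501887 330.00534644 190.0372666 ]
259 120
```

View pics/j3c.png

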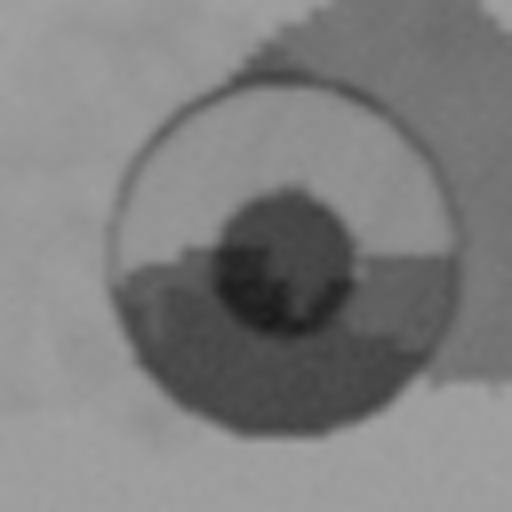

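```bash
python3 - <<'E'
from h import *
c=cam("wrist",pickle.load(open("pics/j3.pkl","rb")))
b=onplane(c,(262.4,120.2),68);a=np.array([474.1,332.48,68]);print(b,"true",(a+b)/2,"off R0",(a-b)/2)
o=((a-b)/2)[:2];S=np.array([549.6,62.05])-o;H=np.array([546.4,-161.4])-o
print("socket",S,"handle",H)
for ang in(4.0,4.55,5.0):
    y=np.array([-np.sin(np.radians(ang)),np.cos(np.radians(ang))]);A=S-160*y;d=H-A;print(ang,A,np.hypot(*d),np.arctan2(-(d@[y[1],-y[0]]),-(d@y)))
E
```

```text
[473.79339247 332.68832918  68.        ] true [473.94669624 332.58416459  68.        ] off R0 [ 0.15330376 -0.10416459  0.        ]
socket [549.44669624  62.15416459] handle [ 546.24669624 -161.29583541]
4.0 [560.60773203 -97.45608345] 65.43510739148759 0.2910842495399639
4.55 [562.13934267 -97.34159311] 65.8993271445756 0.32297913558718744
5.0 [563.39161508 -97.2369871 ] 66.31353020478876 0.3487803875057753
```

```bash
python3 - <<'E'
from h import *
J=(473.95,332.6)
manip.move_to([*J,120],R1);manip.line_to([*J,38],120)
manip.gripper_to(0);s=manip.observe();print(s["t"],s["eef_pos"],s["opening"],s["gripper_force"],s["wrist_force"])
manip.line_to([*J,140]);s=manip.observe();print(s["opening"],s["gripper_force"],s["wrist_force"])
s=look1("s3",(604,62,210));print(s["t"],s["eef_pos"],s["gripper_force"])
c=cam("wrist",s);u,v=np.round(proj(c,(549.4,62.1,82))).astype(int);print(u,v)
im=cv2.imread("pics/s3.png",0)
w=cv2.resize(im[v-32:v+32,u-32:u+32],(512,512),interpolation=2)
x=cv2.resize(im,(683,512));cv2.imwrite("pics/s3c.png",np.hstack([w,x[:,300:588]]))
E
```

```text
15.7833 [474.75106003 333.03424195  39.08747178] 0.4489657118959935 61.14593267440796 [-1.05895423  0.73542504  2.31150769]
0.45190215560654745 60.753175020217896 [-0.41916208  0.20532325 -3.47980115]
18.0917 [603.69536233  63.13714057 209.80814702] 60.752681493759155
258 120
```

View pics/s3c.png

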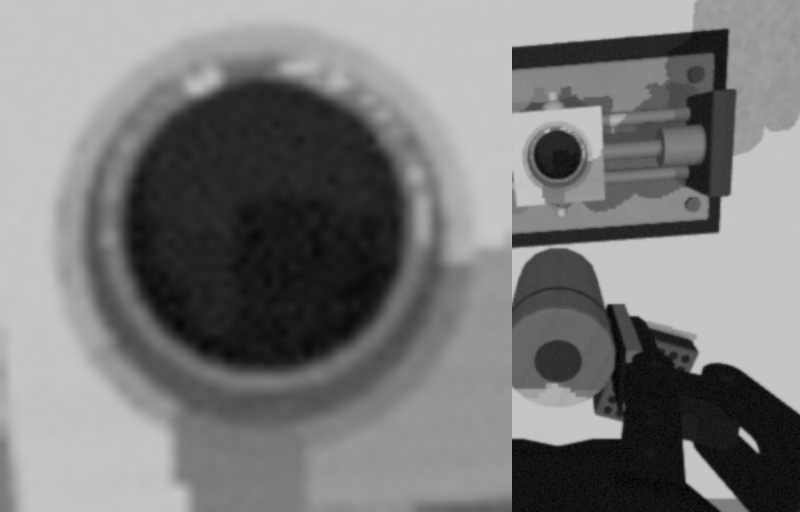

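```bash
python3 - <<'E'
from h import *
s=pickle.load(open("pics/s3.pkl","rb"));c=cam("wrist",s)
print("sock",onplane(c,(258.25,116.4),82))
z=s["eef_pos"][2]-39.1+68
im=cv2.imread("pics/s3.png",0);w=cv2.resize(im[245:300,230:290],None,fx=8,fy=8,interpolation=2)
k,_,st,ce=cv2.connectedComponentsWithStats((w<75).astype(np.uint8))
for i in range(1,k):
    if st[i,4]/64>100: p=(ce[i]+.5)/8-.5+[230,245];print(st[i],p,onplane(c,p,z)-s["eef_pos"])
p=(258.75,270);print(onplane(c,p,z)-s["eef_pos"])
E
```

```text
sock [546.56813507  62.03324212  82.        ]
[   94    80   284   253 56403] [258.98666848 270.38725666] [ 5.00297406e-03 -4.08385415e-01  2.89000000e+01]
[-0.19524104 -0.51526751 28.9       ]
```

```bash
python3 - <<'E'
from h import *
P=np.array([547.9,62.4])
manip.line_to([*P,200],200);manip.line_to([*P,126],120);manip.sleep(.2)
F0=np.mean([manip.observe()["wrist_force"] for _ in range(5)],0);print("F0",F0)
z=126
while z>93.6:
    z-=1.5 if z>113 else 1.0
    manip.line_to([*P,z],25)
    s=manip.observe();F=s["wrist_force"]-F0
    print(round(s["t"],1),round(z,1),np.round(s["eef_pos"],1),np.round(F,1),np.round(s["ft_torque"],2),round(s["opening"],3))
    if z>108 and np.hypot(*F[:2])>5: P=P+np.clip(F[:2]*.08,-.7,.7)
    if F[2]>26 or (z>111 and F[2]>15): print("stop");break
E
```

```text
F0 [ 0.14975577 -0.04086518 -2.98293002]
19.8 124.5 [547.9  62.4 124.6] [-0.3 -0.  -0.6] [ 0.01 -0.04 -0.03] 0.452
20.0 123.0 [547.7  62.4 122.7] [-0.3  0.3  0.3] [ 0.01 -0.08  0.07] 0.45
20.3 121.5 [547.8  62.4 121.3] [-0.2  0.5 -0.8] [ 0.02 -0.01 -0.03] 0.453
20.5 120.0 [547.8  62.4 119.8] [-1.4 -0.1  0.2] [-0.   -0.    0.01] 0.449
20.8 118.5 [547.8  62.4 118.3] [ 0.  -0.7 -0.4] [ 0.01 -0.    0.02] 0.444
21.0 117.0 [547.8  62.4 116.8] [-0.9 -1.1  0.1] [ 0.02 -0.   -0.01] 0.454
21.3 115.5 [547.8  62.4 115.3] [ 0.8 -0.  -0.5] [ 0.03 -0.   -0.04] 0.453
21.5 114.0 [547.8  62.4 113.8] [-0.1 -0.8  0.9] [0.   0.01 0.  ] 0.452
21.8 112.5 [547.8  62.4 112.3] [0.2 0.4 0.2] [ 0.03 -0.02  0.04] 0.449
22.0 111.5 [548.   62.4 111.5] [-0.  -0.   0.4] [-0.01 -0.07  0.02] 0.444
22.3 110.5 [548.1  62.4 110.7] [-0.2  0.3  1.3] [-0.03 -0.1  -0.05] 0.452
22.5 109.5 [548.2  62.4 110. ] [-0.3  0.4  3.4] [-0.   -0.05  0.05] 0.452
22.8 108.5 [548.3  62.4 109.3] [0.3 0.4 4.9] [ 0.02  0.05 -0.03] 0.448
23.0 107.5 [548.5  62.4 108.7] [-0.6 -0.9  7.9] [0.01 0.19 0.04] 0.452
23.3 106.5 [548.6  62.4 108.1] [-1.9
[... 290 characters left out ...]
 [-1.7 -0.3 13.1] [-0.06  0.45  0.02] 0.454
24.5 101.5 [549.   62.3 104.3] [-1.   0.8 12. ] [-0.08  0.49 -0.02] 0.449
24.8 100.5 [549.1  62.3 103.2] [-1.1 -0.7 12.3] [-0.11  0.53 -0.06] 0.452
25.0 99.5 [548.8  62.3 101.9] [-1.4 -0.7 11.5] [-0.06  0.44 -0.03] 0.446
25.3 98.5 [548.9  62.2 100.9] [-1.8 -0.8 11.2] [-0.08  0.43  0.03] 0.452
25.5 97.5 [549.2  62.2 100.8] [-2.5 -0.3 13.6] [-0.09  0.67 -0.01] 0.45
25.8 96.5 [549.   62.2  99.2] [-1.8 -0.4 12.2] [-0.1   0.49  0.04] 0.453
26.0 95.5 [548.8  62.1  97.8] [-1.9 -0.5 11.3] [-0.12  0.33  0.02] 0.447
26.3 94.5 [548.9  62.1  96.7] [-1.7  0.4 11.7] [-0.14  0.35  0.02] 0.45
26.5 93.5 [549.2  62.1  96.6] [-2.4  0.1 13.7] [-0.13  0.53 -0.02] 0.455
```

```bash
python3 - <<'E'
from h import *
P=np.array([547.9,62.4]);z=93.5;F0z=-3
while z>86:
    z-=.7
    manip.line_to([*P,z],20);s=manip.observe();F=s["wrist_force"]
    print(round(s["t"],1),round(z,1),np.round(s["eef_pos"],1),np.round(F,1))
    if F[2]-F0z>20 or s["eef_pos"][2]<93.0: print("stop");break
E
```

```text
26.8 92.8 [549.4  62.2  96.5] [-3.9 -0.  13.3]
27.0 92.1 [549.2  62.2  95.4] [-2.7 -0.9 11.7]
27.3 91.4 [549.1  62.1  94.3] [-2.4 -1.6 10.2]
27.5 90.7 [549.   62.1  93.4] [-2.5 -1.   9.8]
27.8 90.0 [549.2  62.1  93.3] [-1.6 -0.8 11.9]
28.0 89.3 [549.3  62.1  92.5] [-1.8 -0.8  9.8]
stop
```

```bash
python3 - <<'E'
from h import *
P=np.array([547.9,62.4]);z=89.3;F0z=-3
while z>84:
    z-=.6
    manip.line_to([*P,z],20);s=manip.observe();F=s["wrist_force"]
    print(round(s["t"],1),round(z,1),np.round(s["eef_pos"],1),np.round(F,1))
    if F[2]-F0z>19 or s["eef_pos"][2]<91.0: print("stop");break
E
```

```text
28.3 88.7 [549.4  62.1  92.4] [-3.4  0.  12.3]
28.5 88.1 [549.4  62.1  91.7] [-3. -1. 12.]
28.8 87.5 [549.3  62.1  91.2] [-3.7 -1.1 13.3]
29.0 86.9 [549.4  62.1  91.1] [-4.4 -0.4 14.8]
29.3 86.3 [549.6  62.1  91. ] [-4.7 -0.4 16.1]
stop
```

```bash
python3 - <<'E'
from h import *
P=np.array([547.9,62.4]);z=86.3;F0z=-3
while z>83:
    z-=.6
    manip.line_to([*P,z],20);s=manip.observe();F=s["wrist_force"]
    print(round(s["t"],1),round(z,1),np.round(s["eef_pos"],1),np.round(F,1))
    if F[2]-F0z>23.5 or s["eef_pos"][2]<89.5: print("stop");break
im=eyes.read_camera("wrist");cv2.imwrite("pics/k1.png",im[:,:,::-1])
E
```

```text
29.5 85.7 [549.7  62.1  91. ] [-5.2 -1.1 18.1]
29.8 85.1 [549.7  62.1  90.2] [-4.2 -0.8 16.5]
30.0 84.5 [549.8  62.1  90.1] [-4.5 -0.9 18.7]
30.3 83.9 [550.   62.1  90.1] [-5.2 -0.5 21. ]
stop
```

View pics/k1.png

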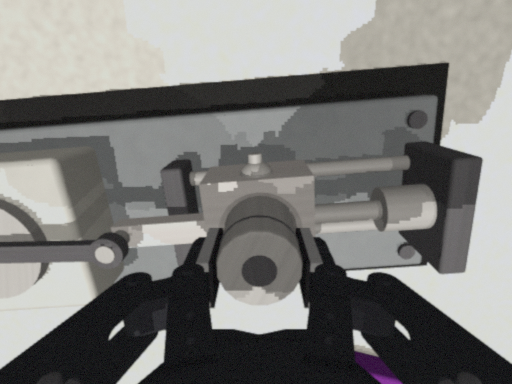

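The jar is in the socket and upright, and the force is climbing on the pad. I relax the push, let go, lift, then check the jar's top height from two views.

```bash
python3 - <<'E'
from h import *
manip.line_to([548.5,62.3,89.8],40);s=manip.observe();print(s["eef_pos"],s["wrist_force"])
manip.gripper_to(.75);s=manip.observe();print(s["t"],s["gripper_force"],s["wrist_force"],s["eef_pos"])
manip.line_to([548.5,62.3,170],150)
manip.sleep(.1)
for n,p in(("e1",(548,62,230)),("e2",(603,62,230))):
    s=look1(n,p);c=cam("wrist",s);u,v=np.round(proj(c,(549,62,123))).astype(int)
    im=cv2.imread(f"pics/{n}.png",0);w=cv2.resize(im[v-32:v+32,u-32:u+32],(400,400),interpolation=2);cv2.imwrite(f"pics/{n}c.png",w);print(n,u,v,s["t"])
cv2.imwrite("pics/e.png",np.hstack([cv2.imread("pics/e1c.png"),cv2.imread("pics/e2c.png")]))
E
```

```text
[549.36080491  62.0667482   92.17139501] [-3.51856629 -1.37884894 11.19888354]
31.0083 0.0 [ 1.095542    0.53372251 -0.43791449] [547.93587704  62.37327364  88.70265259]
e1 259 186 32.4417
e2 259 122 33.125
```

View pics/e.png

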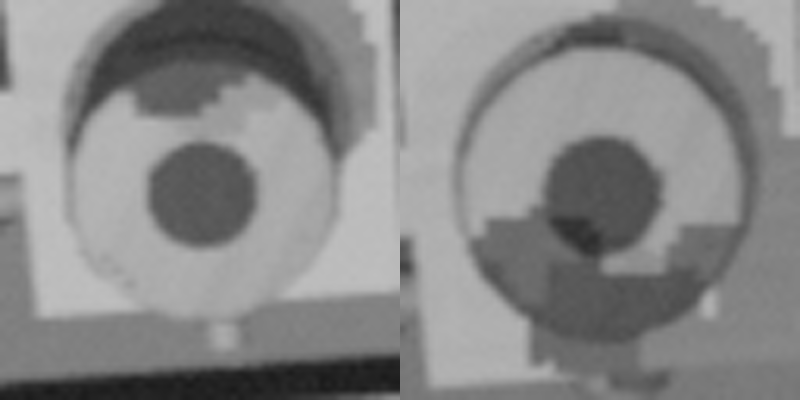

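```bash
python3 - <<'E'
from h import *
c=[cam("wrist",pickle.load(open(f"pics/{n}.pkl","rb"))) for n in("e1","e2")]
p=[np.array([227,154])+np.array([203.5,194.5])/6.25-.5,np.array([227,90])+np.array([205,195.5])/6.25-.5]
print(tri((c[0],p[0]),(c[1],p[1])),[onplane(c[i],p[i],123) for i in(0,1)])
# size-based height: ring width px
K=c[0][0][0,0]
for i,(n,wpx) in enumerate((("e1",(337-72)/6.25),("e2",(745-461)/6.25))): 
    d=K*40/wpx;X=onplane(c[i],p[i],123);print(n,"depth from size",d,"depth at z123",(c[i][1]@X+c[i][2])[2])
print(manip.observe()["t"])
E
```

```text
(array([547.7663613 ,  61.86748406, 121.69105254]), np.float64(0.1867953951805504)) [array([547.37089449,  61.73421918, 123.        ]), array([547.66011526,  61.99745814, 123.        ])]
e1 depth from size 274.8802240484304 depth at z123 259.34334540620085
e2 depth from size 256.4903499043453 depth at z123 245.03501682369432
33.175
```

The jar's top triangulates to z≈121.7, about 1.3 mm into the pad, so it is fully seated. Now I measure the handle.

```bash
python3 - <<'E'
from h import *
C=[];P=[]
for n,p in(("g1",(600,-161,275)),("g2",(545,-161,250))):
    s=look1(n,p);c=cam("wrist",s);u,v=np.round(proj(c,(545.5,-161.4,170))).astype(int)
    im=cv2.imread(f"pics/{n}.png",0);w=cv2.resize(im[v-16:v+16,u-16:u+16],(256,256),interpolation=2)
    k,_,st,ce=cv2.connectedComponentsWithStats((w>85).astype(np.uint8))
    for i in range(1,k):
        a=st[i,4]/64; q=(ce[i]+.5)/8-.5+[u-16,v-16];print(n,a,q-[u,v],onplane(c,q,170))
    cv2.imwrite(f"pics/{n}c.png",w)
print(s["t"])
E
```

```text
g1 118.671875 [ -9.02071264 -12.17869487] [ 535.44111484 -169.05435231  170.        ]
g1 87.078125 [13.40932846  0.47908442] [ 545.59048802 -150.46952003  170.        ]
g1 130.84375 [0.41201935 2.12119358] [ 546.95756498 -161.28953568  170.        ]
g1 0.75 [-14.20052083   2.23177083] [ 547.07695683 -173.47586642  170.        ]
g1 46.546875 [-11.24158694  11.81166079] [ 554.98684901 -171.09552299  170.        ]
g2 15.828125 [-13.80781096 -13.00339339] [ 534.65553013 -172.56259236  170.        ]
g2 107.09375 [12.58681062  4.31804421] [ 549.26636201 -151.3201577   170.        ]
g2 133.390625 [0.2408267  2.63647212] [ 547.83045742 -161.34902365  170.        ]
g2 35.296875 [-9.59570053 12.5851317 ] [ 556.45897617 -169.40155342  170.        ]
35.0833
```

```bash
cat > turn.py <<'E'
from h import *
import json
a=np.radians(4.55);y=np.array([-np.sin(a),np.cos(a)]);aw=-y
def pos(th,A,r=65.): c,s=np.cos(th),np.sin(th);d=np.array([c*aw[0]+s*aw[1],-s*aw[0]+c*aw[1]]);return A+r*d,d
Z=121.
def theta(p,A): d=p-A;return -np.arctan2(aw[0]*d[1]-aw[1]*d[0],d@aw)
def run(th,A,end,vel,step=np.radians(15)):
    n=int(np.ceil((end-th)/step))
    for t in np.linspace(th,end,n+1)[1:]:
        p,d=pos(t,A);manip.line_to([*p,Z],vel);s=manip.observe();F=s["wrist_force"]
        m=s["eef_pos"][:2];tg=np.array([d[1],-d[0]])
        print(f'{s["t"]:.2f} th {t:.2f} act {theta(m,A):.2f} r {np.hypot(*(m-A)):.1f} Fr {F[:2]@d:.1f} Ft {F[:2]@tg:.1f} Fz {F[2]:.1f} A {np.round(A,1)} op {s["opening"]:.2f}')
        A=A+np.clip(.04*(F[:2]@d),-.4,.4)*d
        json.dump([t,*A],open("st.json","w"))
        if np.hypot(*F[:2])>22 or s["gripper_force"]<20: print("STOP");return t,A,False
    return t,A,True
E
python3 - <<'E'
from turn import *
H=np.array([546.8,-161.35]);A=np.array([560.35,-97.8])
manip.line_to([*H,200],200);manip.line_to([*H,Z],120)
manip.gripper_to(0);s=manip.observe();print(s["t"],s["eef_pos"],s["wrist_force"],s["opening"],s["gripper_force"])
th=theta(H,A);print("th0",th)
run(th,A,th+np.radians(60),80)
E
```

```text
36.7917 [ 547.40017164 -161.25502548  122.12390074] [0.61962687 1.54815676 3.90877051] 0.2612064019537627 58.6570930480957
th0 0.2894846934599298
37.15 th 0.55 act 0.54 r 64.7 Fr -2.2 Ft -0.2 Fz 6.5 A [560.4 -97.8] op 0.27
37.51 th 0.81 act 0.80 r 64.7 Fr -1.2 Ft -1.7 Fz 6.8 A [560.4 -97.7] op 0.26
37.87 th 1.07 act 1.05 r 64.5 Fr -0.1 Ft -3.5 Fz 6.4 A [560.4 -97.7] op 0.26
38.23 th 1.34 act 1.30 r 64.4 Fr -1.5 Ft -5.3 Fz 5.8 A [560.4 -97.7] op 0.27
```

```bash
python3 - <<'E'
from turn import *
t,*A=json.load(open("st.json"))
run(t,np.array(A),4*np.pi+.02,75)
E
```

```text
38.60 th 1.60 act 1.54 r 64.4 Fr -1.5 Ft -7.4 Fz 6.6 A [560.5 -97.7] op 0.27
38.98 th 1.86 act 1.78 r 64.4 Fr -1.1 Ft -11.5 Fz 7.1 A [560.5 -97.7] op 0.27
39.35 th 2.12 act 2.03 r 64.4 Fr -1.3 Ft -13.8 Fz 10.3 A [560.6 -97.7] op 0.27
39.73 th 2.38 act 2.29 r 64.4 Fr -0.8 Ft -14.9 Fz 13.3 A [560.6 -97.7] op 0.27
40.10 th 2.64 act 2.56 r 64.5 Fr -0.6 Ft -13.6 Fz 15.5 A [560.7 -97.7] op 0.27
40.48 th 2.91 act 2.85 r 64.7 Fr 0.0 Ft -7.7 Fz 13.7 A [560.7 -97.7] op 0.27
40.85 th 3.17 act -3.12 r 64.9 Fr 1.3 Ft -1.5 Fz 9.1 A [560.7 -97.7] op 0.27
41.23 th 3.43 act -2.80 r 64.9 Fr 1.0 Ft 7.5 Fz 5.0 A [560.7 -97.7] op 0.27
41.60 th 3.69 act -2.50 r 65.0 Fr 0.6 Ft 11.9 Fz 2.4 A [560.7 -97.6] op 0.27
41.98 th 3.95 act -2.22 r 65.1 Fr 0.5 Ft 13.4 Fz 1.9 A [560.7 -97.6] op 0.27
42.35 th 4.21 act -1.96 r 65.2 Fr 1.2 Ft 13.4 Fz 4.5 A [560.7 -97.6] op 0.27
42.73 th 4.48 act -1.71 r 65.3 Fr 0.7 Ft 9.9 Fz 5.0 A [560.7 -97.6] op 0.26
43.10 th 4.74 act -1.47 r 65.4 Fr 0.2 Ft 8.1 Fz 7.3 A [560.8 -97.6] op 0.27
43.48 th 5.00 act -1.23 r 65.4 Fr -0.3 Ft 5.4 Fz 8.6 A [560.8 -97.6] op 0.27
43.85 th 5.26 act 
[... 1527 characters left out ...]
7
51.35 th 10.49 act -1.97 r 64.9 Fr -0.9 Ft 14.4 Fz 4.5 A [561.  -97.5] op 0.26
51.73 th 10.76 act -1.72 r 65.1 Fr -0.1 Ft 11.0 Fz 5.9 A [561.  -97.5] op 0.27
52.10 th 11.02 act -1.48 r 65.2 Fr 0.8 Ft 8.0 Fz 6.7 A [561.  -97.5] op 0.27
52.48 th 11.28 act -1.24 r 65.3 Fr 0.1 Ft 5.3 Fz 8.3 A [561.  -97.5] op 0.27
52.85 th 11.54 act -1.00 r 65.3 Fr 1.7 Ft 2.7 Fz 9.2 A [561.  -97.5] op 0.26
53.23 th 11.80 act -0.75 r 65.2 Fr 1.5 Ft 1.2 Fz 9.2 A [561.1 -97.5] op 0.26
53.60 th 12.06 act -0.50 r 65.2 Fr 0.5 Ft -0.0 Fz 8.5 A [561.1 -97.6] op 0.27
53.98 th 12.32 act -0.24 r 65.1 Fr 0.1 Ft 1.0 Fz 9.3 A [561.1 -97.6] op 0.26
54.35 th 12.59 act 0.02 r 65.1 Fr -0.5 Ft -1.2 Fz 9.3 A [561.1 -97.6] op 0.27
```

Two turns are done with the forces within limits. Now I let go, lift straight up and check.

```bash
python3 - <<'E'
from turn import *
t,*A=json.load(open("st.json"));p,_=pos(t,np.array(A))
manip.sleep(.2);manip.gripper_to(.75);s=manip.observe();print(s["gripper_force"],s["wrist_force"])
q=s["eef_pos"];manip.line_to([p[0],p[1],260],120);manip.sleep(.3)
s=manip.observe();print(s["t"],s["wrist_force"])
im=eyes.read_camera("wrist");t=eyes.read_camera("top")
a=cv2.resize(im,(400,300));b=cv2.resize(t[165:240,140:340],(400,150))
b0=cv2.resize(cv2.imread("pics/top0.png")[165:240,140:340],(400,150))
cv2.imwrite("pics/f.png",np.hstack([a[:,:,::-1],np.vstack([b[:,:,::-1],b0])]))
E
```

```text
0.0 [ 0.09797602 -0.29824399 -0.11850686]
56.6333 [ 0.69938763 -0.86766568 -0.58675345]
```

View pics/f.png

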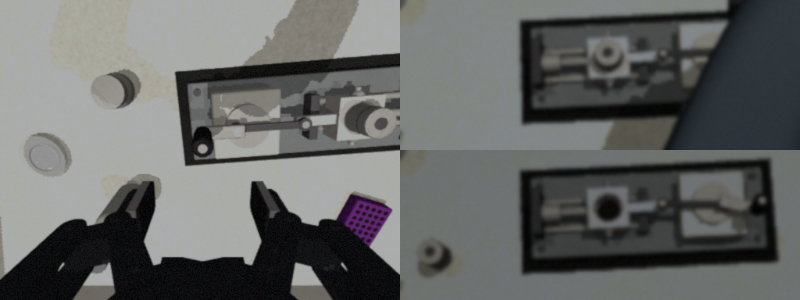

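The wrist view shows the handle at (203,148) with the crank arm pointing straight away from the cradle. The jar is seated at (380,120), and the gripper is clear of everything.

```bash
python3 -c "
from bench import order
print(order.sign_off())"
```

```text
the job is handed in; nothing more can be done
None
```

The job is handed in at about 57 s of the 72 s: the jar is pressed home (top measured at about 122 mm) and released, the crank went two clockwise turns with about 15 N at most felt at the wrist and is back pointing straight away from the cradle, and the gripper is clear; the sign-off gave no verdict.

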